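# Free the electrode plate from its slotted holder

## Robot

A 6-joint arm with a two-finger parallel gripper is mounted at the origin on the work surface. World frame = base frame: x ahead of the robot, y to its left, z up, the work surface at z = 0. Lengths are in m, angles in rad, forces in N, time in s.
With the tool pointing down it reaches from about 0.325 to 0.85 m from the base axis. Payload 4.4 kg.
Tool frame: the origin (TCP) lies at the very end of the fingers, on their centre line; the grasp point (between the pads) lies 19 mm behind it (robot.grasp_offset is the z of the grasp point in the tool frame, in m); z points along the fingers, y is the direction in which the jaws open and shut (so a half turn about z gives the same grasp; the last joint's range is limited). The gripper opens to 94 mm and grips with 3 to 60 N. Pads are 16 mm wide; open, the fingers measure 119 mm over their backs; the gripper's body (75 mm by 177 mm) begins 78 mm behind the grasp point.
Start: joints at [-0.15, 0.207, 1.542, -0, 1.393, -0.15], TCP at [0.575, -0, 0.205] pointing down, gripper open.
Joint ranges: [-2.73, 2.73], [-0.86, 2.22], [0.23, 2.46], [-1.11, 4.25], [0.08, 2.63], [-2.82, 2.82]. Speed limits (rad/s): [2.79, 2.79, 3.14, 3.14, 3.14, 3.14].

## Interface

Orientations are given as a rotation vector (axis times angle).
In Python, from plant import robot gives the robot as it stands.
- The arm moves only by the shell command python3 -m creep 'ROWS' [FORCE]. ROWS is a JSON object of lists of equal length, an entry for each row: "claw": the opening in per cent of the stroke, from 0 (shut) to 100 (fully open); "slide": the shift along the world's x, y, z in mm, a list of three; "delta_rot": the turn, a rotation vector about the world's x, y, z in rad, a list of three. In form: {"claw": [claw, ...], "slide": [[tx, ty, tz], ...], "delta_rot": [[ax, ay, az], ...]}. A call has 1 to 12 rows; each row is the pose to reach, as a shift and turn from the pose commanded when the call began; what a row does not reach only later rows make up. A row lasts 1/10 s, in which the tool goes at most 50 mm and 8.59 degrees, less where a joint would pass 70% of its speed; a pose out of reach is approached as far as the arm can. A call with a gripper value outside its range is refused whole. The fingers move at their own pace and stop on an object; FORCE is the grip in N (left out, the last holds). Time passes only in rows, so rows that repeat a pose let the fingers close. It gives the time, the measured TCP pose, the force and the opening at its end, in the units of the state.
- robot.state(): the state, without advancing time (a new reading comes with each control period).
- robot.grab_frame(name): name is "scene" or "side" or "wrist"; returns (picture, depth): 384x512x3 uint8, blue, green, red; 384x512 float32, m along the optical axis (not along the pixel's ray), 0 where there is no reading.
- robot.get_calibration(name): a dict with "mtx" (3x3 intrinsics, pixels), "world_from_camera" (4x4, takes a point from camera to world coordinates). Camera axes: x right, y up, looking along -z (the intrinsics and any distortion apply to the point x, -y, -z); pixel columns grow to the right and rows downward; lengths in m; the calibration is good to about 2 mm. A picture is of the moment at which its call begins: read the wrist's pose just before it. get_calibration takes no time and is no camera call; for the wrist camera it gives the pose at the moment of the call.
- robot.sign_off(): hands the job in, once; it reports no verdict.
The state is a dict: "clock": time; "qpos": joint angles; "qvel": joint speeds; "joint_torque": joint torques, N m; "tcp_pos": TCP position; "orientation": TCP orientation; "ft_force": force on the tool from outside, world axes, zero at the start; "moment": the same for the moment, N m; "gripper_width": opening from 0.0 (shut) to 1.0 (fully open).
Only numpy, scipy, OpenCV 4.12 (cv2) and the standard library are available. Lean on these libraries where they do the work, as an engineer would, in place of code of your own. Each camera call takes 0.05 s, during which the arm holds its last target. There are 200 camera calls.

## Task

The graphite plate is caught in the narrow slot of the white holder by a stud near its foot: grip it by its exposed top edge, feel along the slot for the notch where it comes free, and lift it out without forcing it. Then set it down gently on the drying rest in the steel tray, right way up with its foot on the ledge behind the lip, leaning with its plain face against the back board, and let go. Leave everything else on the table where it is.

Things in the scene. Friction and masses are not known exactly. Their poses are not given: they have to be found in the camera images.
- plate: Dark graphite electrode plate, 8 mm thick (its x), 40 mm wide (its y), 78 mm tall (its z, up), about 100 g. Origin: middle of its bottom end. It starts standing on the slot floor, axes parallel to the holder's, within 10 mm of the slot's -y end; its top 22 mm show above the holder. Brittle: pressing or pulling it against the holder or the rest with 60 N breaks it.
- plate_top (a point): Middle of the plate's top end, 78 mm above its origin.
- stud (a point): Outer end of a round steel stud on the plate, 8 mm across, standing 6 mm out of the plate's +x face, its axis 12 mm above the bottom end (this point: plate (10, 0, 12) mm). The other face is plain.
- holder: White slotted electrode holder, fixed, 40 mm (x) by 200 mm (y) by 62 mm tall; origin: centre of its underside. The slot runs along its y from -65 to +65 mm, floor 6 mm up, 17.5 mm wide at the top (x -5.5 to +12). A terminal post on each solid end (y = +-82 mm) reaches 76 mm up. Inside, a sprung cheek presses the plate with 2 N towards +x, onto a lip: sliding or lifting it takes a few newtons.
- lip (a point): Middle of the slot's length, at the underside of the lip on the slot's +x side (27 mm up; lip 10 mm tall). The stud runs under the lip with 5 mm of free lift, then is stopped. One notch through the lip, deep down and hard to see, 20 mm wide, its middle anywhere from 12 mm to -y to 36 mm to +y of this point, lets the stud up: the plate lifts out only within 6 mm of the notch's middle. Slide it towards +y and feel.
- rest: Steel tray 170 (x) by 200 mm (y), rim 14 mm tall, fixed, with a grey drying rest in its middle, 130 mm long along y. Origin: centre of the tray's underside, z up.
- ledge (a point): On the rest's ledge, 10 mm above the table, in the corner where the back board's front face meets it (rest x = 0). The board leans 20 degrees back, rising towards the rest's -x, 45 mm long up the slope, 6 mm thick. A front lip stands 18 to 24 mm from this point towards +x, 6 mm above the ledge. The plate's foot goes between board and lip.
- flask: Conical glass flask, 76 mm across, 108 mm tall; origin on its underside. Leave it alone.
- cordial_bottle: Tall dark bottle with a blue cap, 72 mm across, 210 mm tall; origin on its underside. Leave it alone.
- dropper_a: Small dark reagent bottle, 34 mm across, 75 mm tall; origin on its underside. Leave it alone.
- dropper_b: Second small dark reagent bottle, same size; origin on its underside. Leave it alone.
- beaker: Open glass beaker, 64 mm across, 75 mm tall; origin on its underside. Leave it alone.
- screw_cap: Plastic bottle-cap ring, 38 mm across, 14 mm tall; origin on its underside. Leave it alone.
- lemon: Lemon half, 54 mm across, 35 mm tall, cut face down; origin on its underside. Leave it alone.
- spoon: Steel sample spoon, 160 mm long, lying flat. Leave it alone.

How it is judged:
By the outcome, as a careful person would: the job done as asked, in the order asked, and still so for the second after the job is handed in, with the robot touching nothing.
It also fails if it takes over 51 s, if anything falls off the work surface, if the arm or the gripper's body presses on something with over 40 N, if the wrist force passes 120 N, or if a joint passes its speed limit or range.

## Working session

There is one attempt and no reset: what is moved stays moved. The work goes in short steps, Python scripts to look and compute and a shell command to move; the robot and the scene stay as the last step left them, time stands still between calls to the robot, and variables do not carry over. Pictures are saved under pics/ and viewed, about 8 in all and at most 12, crops included, and the job is handed in when it is done.

```bash
ls; mkdir -p pics
python3 - <<'E'
from plant import robot
import cv2,numpy as np
for n in("scene","side"):
    im,d=robot.grab_frame(n);np.savez(f"pics/{n}0.npz",im=im,d=d,**{k:v for k,v in robot.get_calibration(n).items() if k in("mtx","world_from_camera")})
    cv2.imwrite(f"pics/{n}0.png",im)
    c=robot.get_calibration(n);print(n,c)
print(robot.state())
E
python3 -c "
import cv2,numpy as np
a=cv2.imread('pics/scene0.png');b=cv2.imread('pics/side0.png')
cv2.imwrite('pics/s.png',a)"
```

```text
pics
scene {'mtx': array([[366.80049173,   0.        , 249.05166118],
       [  0.        , 366.80049173, 183.36582553],
       [  0.        ,   0.        ,   1.        ]]), 'world_from_camera': array([[-0.73653021, -0.43515506,  0.51784487,  1.05225646],
       [ 0.67625831, -0.45780913,  0.5771356 ,  0.52790048],
       [-0.01406937,  0.7752747 ,  0.63146749,  0.64476663],
       [ 0.        ,  0.        ,  0.        ,  1.        ]])}
side {'mtx': array([[347.89224878,   0.        , 259.69849593],
       [  0.        , 347.89224878, 190.2509229 ],
       [  0.        ,   0.        ,   1.        ]]), 'world_from_camera': array([[-0.88379243,  0.28808722, -0.36866882,  0.29878567],
       [-0.46768176, -0.56683653,  0.67821097,  0.52215175],
       [-0.01359104,  0.7718174 ,  0.63569897,  0.56325107],
       [ 0.        ,  0.        ,  0.        ,  1.        ]])}
{'clock': 0.1, 'qpos': array([-1.50504338e-01,  2.07301604e-01,  1.54276238e+00, -1.23992966e-05,
        1.39347723e+00, -1.50521800e-01]), 'qvel': array([-0.00067063, -0.00296345, -0.00404344, -0.0006746 ,  0.00030084,
       -0.00110505]), 'joint_torque': array([-3.50521914e-04, -3.71862960e+01, -2.82294059e+01,  7.01280241e-02,
        3.11360427e-02, -6.17781598e-05]), 'tcp_pos': array([5.74302142e-01, 8.78014834e-05, 2.04448847e-01]), 'orientation': array([-2.22031503e+00, -2.22035868e+00,  1.82983595e-03]), 'ft_force': array([-0.90542977, -0.80323032,  0.40764919]), 'moment': array([-0.04970548, -0.0256079 , -0.05743713]), 'gripper_width': 1.0016366711812772}
```

View pics/scene0.png

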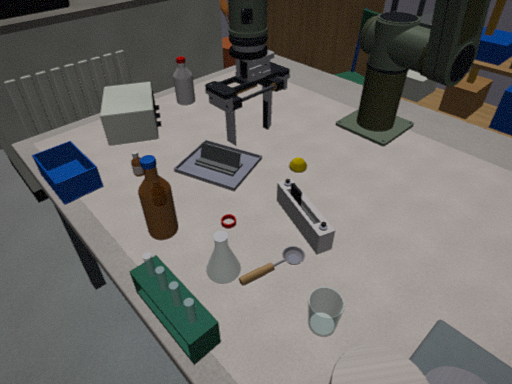

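View pics/side0.png

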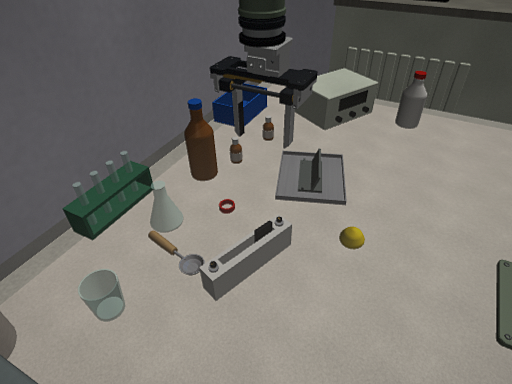

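```bash
cat > h.py <<'E'
import numpy as np,cv2
def cloud(d,K,T):
    v,u=np.mgrid[:d.shape[0],:d.shape[1]]
    P=np.stack([(u-K[0,2])/K[0,0]*d,-(v-K[1,2])/K[1,1]*d,-d],-1)
    return P@T[:3,:3].T+T[:3,3]
def load(n):
    z=np.load(f"pics/{n}.npz");return z['im'],z['d'],z['mtx'],z['world_from_camera']
def proj(p,K,T):
    q=(np.atleast_2d(p)-T[:3,3])@T[:3,:3];return np.c_[K[0,2]+K[0,0]*q[:,0]/-q[:,2],K[1,2]-K[1,1]*q[:,1]/-q[:,2]]
def cast(uv,K,T,z):
    r=np.array([(uv[0]-K[0,2])/K[0,0],-(uv[1]-K[1,2])/K[1,1],-1])@T[:3,:3].T
    return T[:3,3]+r*(z-T[2,3])/r[2]
E
python3 - <<'E'
from h import *
for n,box,tb in(("scene0",(270,340,170,255),(170,270,135,190)),("side0",(195,300,210,300),(270,352,145,208))):
    im,d,K,T=load(n);P=cloud(d,K,T)
    u0,u1,v0,v1=box;Q=P[v0:v1,u0:u1].reshape(-1,3);dd=d[v0:v1,u0:u1].ravel()>0
    t=Q[dd&(abs(Q[:,2]-.062)<.005)];r=cv2.minAreaRect((t[:,:2]*1000).astype(np.float32))
    print(n,"holder top",len(t),r,cv2.boxPoints(r).round(1).tolist(),np.median(t[:,2]))
    t=Q[dd&(Q[:,2]>.070)&(Q[:,2]<.1)]
    for q in t: print((q*1000).round().astype(int).tolist(),end='')
    print()
    u0,u1,v0,v1=tb;Q=P[v0:v1,u0:u1].reshape(-1,3);c=im[v0:v1,u0:u1].reshape(-1,3)
    g=c.max(1)<140
    t=Q[g&(Q[:,2]<.03)&(Q[:,2]>-.01)]
    r=cv2.minAreaRect((t[:,:2]*1000).astype(np.float32));print("tray",r)
    t=Q[(Q[:,2]>.03)&(Q[:,2]<.07)]
    print("board pts",len(t),t.min(0),t.max(0)); 
    for zz in(.035,.045,.05):
        s=t[abs(t[:,2]-zz)<.003]; 
        if len(s)>4:
            print(zz,len(s),s.mean(0).round(4),np.linalg.svd(s[:,:2]-s[:,:2].mean(0))[2][0])
    a=im[box[2]-10:box[3]+10,box[0]-20:box[1]+20];b=im[tb[2]-10:tb[3]+10,tb[0]-20:tb[1]+20]
    w=[cv2.resize(x,(395,300),interpolation=cv2.INTER_CUBIC) for x in(a,b)]
    np.save(f"pics/c{n}.npy",np.hstack(w))
cv2.imwrite("pics/crops.png",np.vstack([np.load("pics/cscene0.npy"),np.load("pics/cside0.npy")]))
E
```

```text
scene0 holder top 776 ((533.9158325195312, 141.7722930908203), (202.08135986328125, 42.22063446044922), 70.95420837402344) [[481.0, 53.20000076293945], [520.9000244140625, 39.400001525878906], [586.7999877929688, 230.39999389648438], [546.9000244140625, 244.1999969482422]] 0.061978240933909245
[507, 58, 75][506, 61, 77][504, 62, 76][502, 64, 76][509, 61, 75][508, 63, 75][506, 64, 75][505, 66, 75][502, 67, 75][512, 63, 75][512, 66, 76][510, 68, 76][509, 70, 77][504, 69, 73][512, 63, 71][512, 66, 73][509, 67, 72][508, 70, 73][516, 86, 84][513, 87, 83][514, 90, 85][518, 88, 83][515, 91, 83][515, 94, 85][519, 86, 79][519, 88, 81][521, 93, 85][519, 95, 85][516, 96, 83][514, 97, 83][518, 85, 75][521, 90, 80][522, 95, 83][520, 96, 83][518, 98, 83][517, 100, 83][515, 101, 83][518, 85, 72][520, 90, 76][522, 95, 80][523, 99, 83][522, 101, 83][521, 103, 84][519, 104, 84][519, 108, 87][519, 86, 70][520, 90, 73][522, 95, 77][522, 98, 79][523, 102, 82][524, 106, 85][521, 107, 84][520, 109, 84][520, 91, 70][521, 95, 73][521, 98, 75][524, 103, 80][525, 107, 83][523, 108, 83][523, 111, 84][522, 113, 
[... 4512 characters left out ...]
562, 222, 77][560, 221, 77][559, 220, 76][557, 220, 77][555, 219, 78][562, 224, 77][561, 224, 77][559, 223, 78][557, 222, 77][555, 222, 79][555, 220, 76][562, 225, 75][559, 225, 77][558, 224, 77][557, 223, 75][554, 224, 78][555, 220, 74][562, 226, 73][560, 225, 73][558, 225, 74][557, 224, 74][555, 223, 74][555, 224, 70]
tray ((535.9013671875, -207.02252197265625), (173.94757080078125, 251.31881713867188), 19.949907302856445)
board pts 206 [ 0.48919326 -0.2502889   0.03000044] [ 0.54439507 -0.12471755  0.0553605 ]
0.035 40 [ 0.5151 -0.1717  0.035 ] [-0.35354597  0.93541715]
0.045 33 [ 0.5127 -0.1766  0.0452] [-0.35219561  0.93592641]
0.05 83 [ 0.5107 -0.1835  0.0511] [-0.34074294  0.9401565 ]
```

View pics/crops.png

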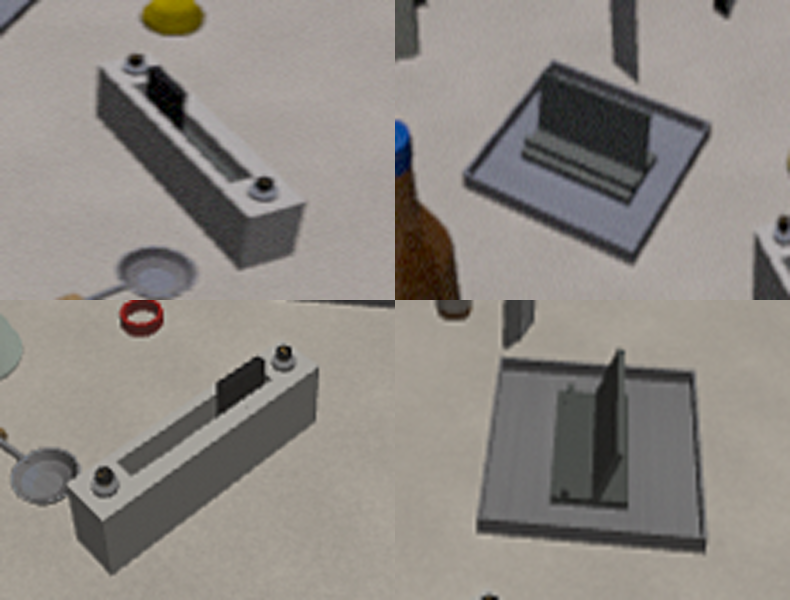

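Run:
```python
from h import *
a=np.deg2rad(-19.2);ex=np.array([np.cos(a),np.sin(a)]);ey=np.array([-ex[1],ex[0]])
b=np.deg2rad(20.1);rx=np.array([np.cos(b),np.sin(b)]);ry=np.array([-rx[1],rx[0]])
O=np.array([533.5,141.8])
for n,box,tb in(("scene0",(270,340,170,255),(170,270,135,190)),("side0",(195,300,210,300),(270,352,145,208))):
    im,d,K,T=load(n);P=cloud(d,K,T)*1000
    Q=P[box[2]:box[3],box[0]:box[1]].reshape(-1,3)
    t=Q[(Q[:,2]>65)&(Q[:,2]<95)];w=(t[:,:2]-O);x=w@ex;y=w@ey
    m=(abs(y)<65)&(t[:,2]>72)
    top=m&(t[:,2]>82)
    print(n,"plate x",np.percentile(x[m],[2,50,98]),"y",np.percentile(y[m],[1,50,99]),"top x pct",np.percentile(x[top],[5,50,95]),"z",np.percentile(t[m,2],98))
    Q=P[tb[2]:tb[3],tb[0]:tb[1]].reshape(-1,3);t=Q[(Q[:,2]>22)&(Q[:,2]<60)]
    X=t[:,:2]@rx;Y=t[:,:2]@ry
    c=X+(t[:,2]-10)*np.tan(np.deg2rad(20));m=(t[:,2]<48)
    print("ledge rx",np.percentile(c[m],[5,25,50,75,95]),"ry ext",np.percentile(Y,[.5,99.5]),"z",t[:,2].max())
    p=(np.array([[480,700]]));
# tall bottle position
im,d,K,T=load("scene0");P=cloud(d,K,T)
for uv in[(149,162),(160,215),(222,250),(299,165)]: print(uv,P[uv[1],uv[0]].round(3))
```

```text
scene0 plate x [-3.72597729  2.45387422  4.78358152] y [-58.5457504  -36.27231757 -18.8454052 ] top x pct [-3.44852515  0.62103556  4.42837124] z 85.47564046316619
ledge rx [431.06162257 432.82587475 434.05637766 435.24639258 436.66623299] ry ext [-420.93759436 -291.55243334] z 53.867689888289604
side0 plate x [-5.60639996 -3.53793925  3.41696241] y [-58.40642147 -36.16841303 -18.69962319] top x pct [-4.9537081  -1.29030704  3.18365993] z 86.91213886130164
ledge rx [430.36374979 433.73602819 434.10136279 434.37641009 434.87351298] ry ext [-418.78396789 -289.78069774] z 55.360498358102305
(149, 162) [ 0.797 -0.06   0.21 ]
(160, 215) [ 0.809 -0.039  0.083]
(222, 250) [0.771 0.13  0.081]
(299, 165) [ 0.384 -0.003  0.024]
```

```bash
python3 -m creep '{"claw":[60,60,60,60,60],"slide":[[-18,35,-10],[-36,70,-20],[-54,105,-30],[-54,105,-40],[-54,105,-40]],"delta_rot":[[0,0,-0.11],[0,0,-0.22],[0,0,-0.335],[0,0,-0.335],[0,0,-0.335]]}' 20
python3 - <<'E'
from plant import robot
from h import *
c=robot.get_calibration("wrist");im,d=robot.grab_frame("wrist");K,T=c["mtx"],c["world_from_camera"]
np.savez("pics/w1.npz",im=im,d=d,mtx=K,world_from_camera=T);cv2.imwrite("pics/w1.png",im)
s=robot.state();print(s["tcp_pos"],s["orientation"],s["ft_force"],T[:3,3])
P=cloud(d,K,T)*1000;t=P[d>0]
a=np.deg2rad(-19.2);ex=np.array([np.cos(a),np.sin(a)]);ey=np.array([-ex[1],ex[0]]);O=np.array([533.5,141.8])
w=t[:,:2]-O;x=w@ex;y=w@ey;z=t[:,2]
m=(z>79)&(z<90)&(abs(y)<65)&(abs(x)<20);print("plate",m.sum(),np.percentile(x[m],[1,50,99]),np.percentile(y[m],[1,50,99]),np.percentile(z[m],[50]))
m=(abs(z-62)<4)&(abs(x)<30)&(abs(y)<110);print("top",m.sum(),np.percentile(x[m],[.5,99.5]),y[m].min(),y[m].max(),np.median(z[m]))
print(cv2.minAreaRect(t[m][:,:2].astype(np.float32)))
E
```

```text
clock: 0.6
tcp_pos: [0.5192, 0.1054, 0.1635]
orientation: [-2.557, -1.823, 0.005]
ft_force: [-0.0, -0.1, -0.2]
gripper_width: 0.62
[0.52037818 0.10475209 0.1644995 ] [-2.55893128 -1.82145588  0.00296439] [ 0.32417941 -0.16915641 -0.11066015] [0.5443202  0.17662776 0.34255616]
plate 422 [-3.6212014  -0.12857986  4.0090764 ] [-59.4714425  -38.34864499 -20.08152037] [83.93860325]
top 6913 [-19.84994524  19.89614668] -101.53908609053853 98.91258750855796 62.000615669623
((533.0927124023438, 140.55149841308594), (200.46969604492188, 40.050357818603516), 70.73410034179688)
```

View pics/w1.png

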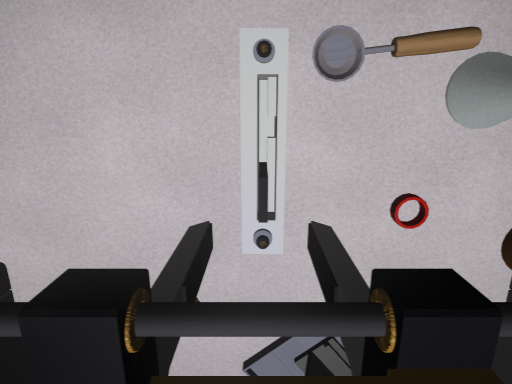

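The wrist picture shows the plate at (263,192), and a gap in the lip at about (275,126), which is probably the notch. I'll work out where that gap is and descend.

```bash
python3 - <<'E'
from h import *
im,d,K,T=load("w1")
a=np.deg2rad(-19.2);ex=np.array([np.cos(a),np.sin(a)]);ey=np.array([-ex[1],ex[0]]);O=np.array([533.1,140.55])
for r in(115,137):
  for z in(.037,.032):
    w=cast((274,r),K,T,z)[:2]*1000-O;print(r,z,w@ex,w@ey)
print(im[70:225:3,271:279].mean(2).astype(int).tolist())
E
python3 -m creep '{"claw":[40,40,40,40],"slide":[[0,0,-40],[0,0,-75],[0,0,-99],[0,0,-99]],"delta_rot":[[0,0,0],[0,0,0],[0,0,0],[0,0,0]]}' 5
python3 -m creep '{"claw":[0,0,0,0,0,0],"slide":[[0,0,0],[0,0,0],[0,0,0],[0,0,0],[0,0,0],[0,0,0]],"delta_rot":[[0,0,0],[0,0,0],[0,0,0],[0,0,0],[0,0,0],[0,0,0]]}' 5
```

```text
115 0.037 10.915623718733507 30.87081842095692
115 0.032 11.115002892439222 30.758071281817923
137 0.037 11.224026589067204 10.331209244600382
137 0.032 11.428452345233502 9.88236007338811
[[190, 191, 191, 191, 191, 191, 190, 191], [191, 191, 190, 190, 190, 190, 190, 192], [112, 112, 111, 112, 111, 102, 82, 163], [192, 192, 191, 192, 192, 147, 97, 171], [191, 191, 192, 192, 191, 144, 99, 172], [192, 192, 191, 192, 192, 137, 96, 172], [193, 192, 192, 192, 192, 134, 102, 173], [192, 193, 192, 192, 192, 129, 112, 176], [193, 193, 192, 192, 193, 130, 113, 176], [193, 192, 193, 194, 193, 126, 118, 178], [192, 192, 192, 192, 194, 121, 123, 180], [193, 192, 193, 193, 187, 117, 123, 180], [193, 193, 193, 193, 187, 114, 136, 184], [193, 193, 193, 193, 188, 114, 143, 185], [194, 193, 194, 194, 182, 110, 142, 184], [193, 194, 193, 192, 180, 106, 150, 187], [194, 194, 193, 145, 81, 68, 157, 191], [195, 193, 194, 138, 77, 68, 157, 190], [194, 194, 194, 139, 77, 68, 164, 191], [194, 194, 194, 131, 72, 74, 165, 191], [194, 195, 194, 131, 72, 72, 165, 192], [194, 194, 194, 132, 73, 83, 173, 194], [1
[... 806 characters left out ...]
95, 150, 104, 176, 195, 195], [195, 196, 195, 149, 104, 175, 194, 195], [195, 195, 195, 139, 109, 179, 196, 195], [196, 196, 195, 139, 117, 180, 195, 195], [195, 195, 196, 135, 120, 181, 195, 195], [196, 196, 195, 131, 120, 181, 196, 196], [178, 177, 176, 123, 128, 183, 196, 195], [57, 57, 57, 58, 128, 184, 196, 196], [58, 58, 57, 57, 143, 188, 197, 195], [154, 153, 153, 153, 180, 194, 196, 196], [196, 196, 196, 196, 196, 196, 196, 196]]
clock: 1.05
tcp_pos: [0.5203, 0.1035, 0.0642]
orientation: [-2.561, -1.817, 0.005]
ft_force: [0.5, -0.4, 0.4]
gripper_width: 0.401
clock: 1.65
tcp_pos: [0.5215, 0.1051, 0.0675]
orientation: [2.56, 1.82, 0.002]
ft_force: [-1.9, -0.4, 5.8]
gripper_width: 0.087
```

```bash
python3 -m creep '{"claw":[0,0,0],"slide":[[0,0,0],[0,0,0],[0,0,0]],"delta_rot":[[0,0,0],[0,0,0],[0,0,0]]}' 25
python3 -m creep '{"claw":[0,0,0],"slide":[[0,0,1],[0,0,1],[0,0,1]],"delta_rot":[[0,0,0],[0,0,0],[0,0,0]]}'
```

```text
clock: 1.95
tcp_pos: [0.5215, 0.1051, 0.0675]
orientation: [2.56, 1.82, 0.001]
ft_force: [-1.1, 0.5, 6.8]
gripper_width: 0.085
clock: 2.25
tcp_pos: [0.5213, 0.1051, 0.0675]
orientation: [2.56, 1.82, 0.001]
ft_force: [1.1, 0.4, 1.7]
gripper_width: 0.084
```

```bash
python3 -m creep '{"claw":[0,0,0],"slide":[[0,0,1],[0,0,2],[0,0,2]],"delta_rot":[[0,0,0],[0,0,0],[0,0,0]]}'
python3 -m creep '{"claw":[0,0,0,0,0],"slide":[[2,5.7,0],[4,11.3,0],[6,17,0],[8,22.7,0],[9.9,28.3,0]],"delta_rot":[[0,0,0],[0,0,0],[0,0,0],[0,0,0],[0,0,0]]}'
```

```text
clock: 2.55
tcp_pos: [0.5211, 0.1048, 0.0693]
orientation: [2.56, 1.82, -0.0]
ft_force: [2.4, -1.1, -2.5]
gripper_width: 0.083
clock: 3.05
tcp_pos: [0.5312, 0.1339, 0.0695]
orientation: [2.56, 1.82, 0.0]
ft_force: [1.1, -1.2, -1.7]
gripper_width: 0.086
```

```bash
python3 -m creep '{"claw":[0,0,0,0,0,0],"slide":[[2,5.7,0],[4,11.3,0],[6,17,0],[8,22.7,0],[9.5,27.4,0],[9.5,27.4,0]],"delta_rot":[[0,0,0],[0,0,0],[0,0,0],[0,0,0],[0,0,0],[0,0,0]]}'
python3 -m creep '{"claw":[0,0,0,0,0],"slide":[[0,0,1.5],[0,0,3],[0,0,4.5],[0,0,6],[0,0,6]],"delta_rot":[[0,0,0],[0,0,0],[0,0,0],[0,0,0],[0,0,0]]}'
```

```text
clock: 3.65
tcp_pos: [0.5407, 0.1617, 0.0695]
orientation: [-2.56, -1.82, -0.002]
ft_force: [1.4, 0.3, -2.1]
gripper_width: 0.083
clock: 4.15
tcp_pos: [0.5405, 0.1605, 0.0758]
orientation: [2.561, 1.82, 0.0]
ft_force: [1.7, -0.9, -1.5]
gripper_width: 0.082
```

It has risen more than 8 mm without extra force, so the stud is in the notch. I'll lift on.

```bash
python3 -m creep '{"claw":[0,0,0,0],"slide":[[0,0,3],[0,0,6],[0,0,9],[0,0,9]],"delta_rot":[[0,0,0],[0,0,0],[0,0,0],[0,0,0]]}'
python3 -m creep '{"claw":[0,0,0,0,0,0,0,0,0,0],"slide":[[0,0,5],[0,0,10],[0,0,15],[0,0,20],[0,0,28],[0,0,38],[0,0,50],[0,0,70],[0,0,90],[0,0,90]],"delta_rot":[[0,0,0],[0,0,0],[0,0,0],[0,0,0],[0,0,0],[0,0,0],[0,0,0],[0,0,0],[0,0,0],[0,0,0]]}'
```

```text
clock: 4.55
tcp_pos: [0.5406, 0.1607, 0.0852]
orientation: [2.56, 1.82, 0.001]
ft_force: [1.0, -0.9, 0.8]
gripper_width: 0.083
clock: 5.55
tcp_pos: [0.5431, 0.1612, 0.1788]
orientation: [2.558, 1.818, 0.011]
ft_force: [0.7, 0.1, -1.3]
gripper_width: 0.086
```

```bash
python3 -m creep '{"claw":[0,0,0,0,0,0,0,0,0,0],"slide":[[-2,-30,10],[-5,-75,15],[-8,-120,15],[-11,-165,15],[-14,-210,15],[-17,-255,15],[-20,-300,15],[-22,-335,15],[-23.5,-349.5,15],[-23.5,-349.5,15]],"delta_rot":[[0,0,0.08],[0,0,0.17],[0,0,0.26],[0,0,0.35],[0,0,0.44],[0,0,0.53],[0,0,0.62],[0,0,0.686],[0,0,0.686],[0,0,0.686]]}'
python3 -m creep '{"claw":[0,0,0,0,0,0],"slide":[[0,0,-10],[0,0,-25],[0,0,-40],[0,0,-50],[0,0,-50],[0,0,-50]],"delta_rot":[[0.04,-0.109,0],[0.08,-0.219,0],[0.12,-0.328,0],[0.12,-0.328,0],[0.12,-0.328,0],[0.12,-0.328,0]]}'
python3 - <<'E'
from plant import robot
from h import *
from scipy.spatial.transform import Rotation as R
s=[robot.state() for _ in range(1)][0]
print(s["tcp_pos"],R.from_rotvec(s["orientation"]).as_matrix().round(3),s["ft_force"])
for n,u0,v0 in(("scene",160,70),("side",240,70)):
    im,d=robot.grab_frame(n);c=robot.get_calibration(n);np.savez(f"pics/{n}2.npz",im=im,d=d,mtx=c["mtx"],world_from_camera=c["world_from_camera"])
    np.save(f"pics/{n}2c.npy",cv2.resize(im[v0:v0+140,u0:u0+130],(390,420),interpolation=cv2.INTER_CUBIC))
cv2.imwrite("pics/p2.png",np.hstack([np.load("pics/scene2c.npy"),np.load("pics/side2c.npy")]))
E
```

```text
clock: 6.55
tcp_pos: [0.5163, -0.1901, 0.1888]
orientation: [-1.804, -2.57, -0.0]
ft_force: [1.1, 0.7, -1.0]
gripper_width: 0.085
clock: 7.15
tcp_pos: [0.5184, -0.1882, 0.1405]
orientation: [1.665, 2.388, 0.421]
ft_force: [0.6, -0.6, -1.4]
gripper_width: 0.083
[ 0.51835528 -0.18823713  0.14045943] [[-0.345  0.882  0.322]
 [ 0.938  0.325  0.117]
 [-0.001  0.342 -0.94 ]] [ 0.55752259 -0.62285953 -1.44487591]
```

View pics/p2.png

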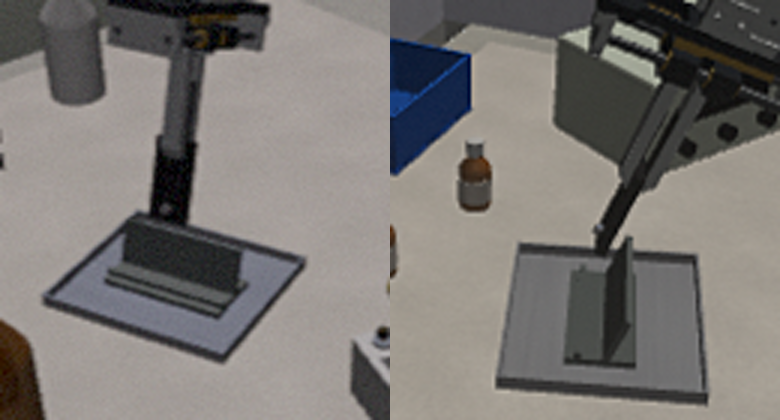

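Run:
```python
from h import *
b=np.deg2rad(20.1);rx=np.array([np.cos(b),np.sin(b)]);ry=np.array([-rx[1],rx[0]])
for n,sl in(("scene2",(slice(95,160),slice(195,240))),("side2",(slice(110,170),slice(290,345)))):
    im,d,K,T=load(n);P=cloud(d,K,T)*1000
    Q=P[sl].reshape(-1,3);X=Q[:,:2]@rx;Y=Q[:,:2]@ry;z=Q[:,2]
    m=(z>76)&(z<140)&(abs(Y+355)<40)&(abs(X-420)<50)
    c=X+(z-10)*np.tan(np.deg2rad(20))
    print(n,m.sum(),"zmin",np.percentile(z[m],[0,1,3]))
    for lo in range(76,132,8):
        k=m&(z>=lo)&(z<lo+8)
        if k.sum()>3: print(lo,k.sum(),np.percentile(c[k],[10,50,90]).round(1),np.percentile(Y[k],[2,50,98]).round(1))
```

```text
scene2 295 zmin [83.3076577  83.67466196 85.45574042]
76 4 [471.5 472.  472.8] [-373.  -360.  -347.5]
84 37 [471.  472.7 475.1] [-373.4 -349.6 -335. ]
92 42 [471.5 473.6 478.1] [-373.5 -352.9 -335. ]
100 42 [470.4 473.  475.3] [-375.6 -353.3 -335. ]
108 41 [471.4 473.1 475.4] [-372.  -351.5 -334.9]
116 41 [470.9 473.7 475.4] [-373.7 -353.1 -334.6]
124 45 [471.4 473.9 475.9] [-374.7 -354.  -335. ]
side2 152 zmin [84.86249858 85.82584792 86.55751587]
84 15 [466.6 473.  474.4] [-364.7 -336.7 -335.2]
92 23 [468.7 474.  476.7] [-370.4 -342.  -333.3]
100 24 [468.5 474.2 478.8] [-369.9 -345.1 -334. ]
108 28 [468.  474.3 474.6] [-374.4 -341.9 -334.7]
116 17 [468.3 473.4 474.6] [-374.7 -337.5 -332.6]
124 27 [468.5 474.  474.7] [-369.3 -341.4 -333.5]
```

```bash
python3 -m creep '{"claw":[0,0,0,0,0,0],"slide":[[0,0,-20],[0,0,-38],[0,0,-52],[0,0,-62],[0,0,-67],[0,0,-67]],"delta_rot":[[0,0,0],[0,0,0],[0,0,0],[0,0,0],[0,0,0],[0,0,0]]}'
python3 -m creep '{"claw":[0,0,0,0,0],"slide":[[0,0,-0.7],[0,0,-1.4],[0,0,-2.1],[0,0,-2.8],[0,0,-2.8]],"delta_rot":[[0,0,0],[0,0,0],[0,0,0],[0,0,0],[0,0,0]]}'
```

```text
clock: 7.85
tcp_pos: [0.5169, -0.1886, 0.072]
orientation: [1.668, 2.388, 0.421]
ft_force: [1.2, 0.3, -0.6]
gripper_width: 0.083
clock: 8.35
tcp_pos: [0.5169, -0.1889, 0.0697]
orientation: [1.668, 2.387, 0.421]
ft_force: [-0.5, -0.7, -0.3]
gripper_width: 0.082
```

```bash
python3 -m creep '{"claw":[0,0,0,0],"slide":[[-1,-0.4,0],[-2,-0.7,0],[-3.3,-1.2,0],[-3.3,-1.2,0]],"delta_rot":[[0,0,0],[0,0,0],[0,0,0],[0,0,0]]}'
python3 -m creep '{"claw":[0,0,0,0],"slide":[[0,0,-0.5],[0,0,-1],[0,0,-1.5],[0,0,-1.5]],"delta_rot":[[0,0,0],[0,0,0],[0,0,0],[0,0,0]]}'
```

```text
clock: 8.75
tcp_pos: [0.5135, -0.1901, 0.0696]
orientation: [1.668, 2.387, 0.421]
ft_force: [0.1, 0.0, -1.6]
gripper_width: 0.081
clock: 9.15
tcp_pos: [0.5139, -0.1903, 0.069]
orientation: [1.667, 2.387, 0.421]
ft_force: [-3.6, 0.2, 5.0]
gripper_width: 0.085
```

```bash
python3 -m creep '{"claw":[0,0,0],"slide":[[-0.5,-0.2,0.2],[-0.9,-0.3,0.3],[-0.9,-0.3,0.3]],"delta_rot":[[0,0,0],[0,0,0],[0,0,0]]}'
python3 -m creep '{"claw":[0,0,0],"slide":[[-0.5,-0.2,0],[-0.9,-0.3,0],[-0.9,-0.3,0]],"delta_rot":[[0,0,0],[0,0,0],[0,0,0]]}'
python3 - <<'E'
from plant import robot
from h import *
b=np.deg2rad(20.1);rx=np.array([np.cos(b),np.sin(b)]);ry=np.array([-rx[1],rx[0]])
for n,u0,v0 in(("scene",170,100),("side",270,110)):
    im,d=robot.grab_frame(n);c=robot.get_calibration(n);K,T=c["mtx"],c["world_from_camera"]
    np.save(f"pics/{n}3c.npy",cv2.resize(im[v0:v0+100,u0:u0+95],(399,420),interpolation=cv2.INTER_CUBIC))
    P=cloud(d,K,T)*1000;Q=P[v0:v0+100,u0:u0+95].reshape(-1,3);X=Q[:,:2]@rx;Y=Q[:,:2]@ry;z=Q[:,2];c=X+(z-10)*np.tan(np.deg2rad(20))
    for lo in range(16,72,8):
        for nm,k in(("plate",abs(Y+354)<14),("board",(abs(Y+354)>25)&(abs(Y+354)<60))):
            k=k&(z>=lo)&(z<lo+8)&(c>425)&(c<452)
            if k.sum()>5: print(n,lo,nm,k.sum(),np.percentile(c[k],[10,50,90]).round(1))
cv2.imwrite("pics/p3.png",np.hstack([np.load("pics/scene3c.npy"),np.load("pics/side3c.npy")]))
E
```

```text
clock: 9.45
tcp_pos: [0.5135, -0.1903, 0.069]
orientation: [1.667, 2.385, 0.422]
ft_force: [1.7, 1.3, 3.0]
gripper_width: 0.083
clock: 9.75
tcp_pos: [0.5133, -0.1904, 0.069]
orientation: [1.668, 2.384, 0.424]
ft_force: [5.9, 2.2, -0.6]
gripper_width: 0.08
scene 16 plate 19 [440.5 443.4 446. ]
scene 16 board 57 [432.  433.9 435.8]
scene 24 plate 24 [440.4 443.2 445.8]
scene 24 board 57 [431.7 434.  436.2]
scene 32 plate 22 [440.4 442.1 444.8]
scene 32 board 63 [431.6 434.1 436.4]
scene 40 plate 24 [439.5 442.8 444.8]
scene 40 board 61 [431.9 433.5 435.8]
scene 48 plate 21 [439.9 441.9 444.7]
scene 48 board 43 [429.8 433.6 435.9]
scene 56 plate 29 [439.8 442.2 445.4]
scene 64 plate 20 [440.8 442.8 445.4]
side 16 plate 6 [443.1 443.4 443.7]
side 16 board 13 [434.1 434.4 434.8]
side 24 plate 12 [442.8 444.4 449. ]
side 24 board 13 [433.7 434.  434.6]
side 32 plate 11 [442.6 442.8 443.2]
side 32 board 13 [433.6 434.5 434.8]
side 40 plate 6 [442.5 442.9 443.2]
side 40 board 12 [433.8 434.2 434.6]
side 48 plate 13 [429.1 442.7 443.2]
side 48 board 31 [428.1 431.5 434.5]
side 56 plate 6 [442.2 442.8 443.1]
side 64 plate 8 [428.8 442.2 442.9]
```

View pics/p3.png

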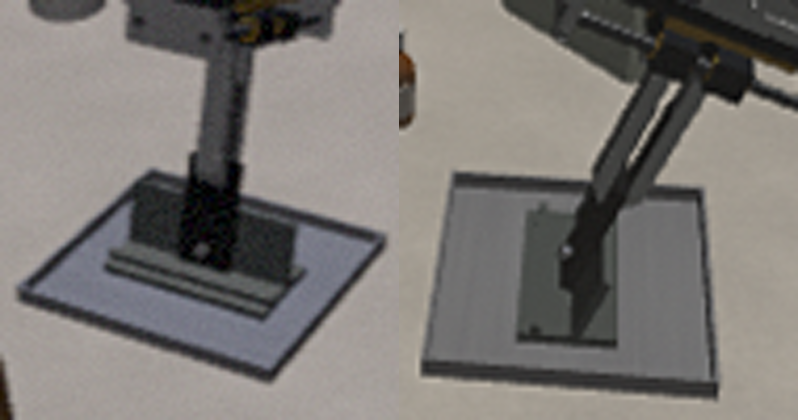

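The plate is flush with the board: its front face lies 8.7 mm out, against 8.5 expected. I'll ease it down a touch and let go.

```bash
python3 -m creep '{"claw":[0,0,0],"slide":[[0.3,0.1,-0.4],[0.3,0.1,-0.7],[0.3,0.1,-0.7]],"delta_rot":[[0,0,0],[0,0,0],[0,0,0]]}'
python3 -m creep '{"claw":[0,0,0,12,20,30,35],"slide":[[0,0,0],[0,0,0],[0,0,0],[0,0,0],[0,0,0],[0,0,0],[0,0,0]],"delta_rot":[[0,0,0],[0,0,0],[0,0,0],[0,0,0],[0,0,0],[0,0,0],[0,0,0]]}' 4
```

```text
clock: 10.15
tcp_pos: [0.5134, -0.1905, 0.0689]
orientation: [1.667, 2.385, 0.423]
ft_force: [3.0, 3.5, 4.7]
gripper_width: 0.083
clock: 10.85
tcp_pos: [0.5111, -0.1901, 0.0668]
orientation: [1.669, 2.389, 0.421]
ft_force: [-0.8, -0.3, 0.8]
gripper_width: 0.332
```

```bash
python3 -m creep '{"claw":[35,35,35,35,35,35,35,35],"slide":[[-3,-1,9],[-7,-2.5,20],[-13,-5,38],[-20,-7,58],[-27,-10,80],[-35,-13,110],[-50,-20,150],[-50,-20,150]],"delta_rot":[[0,0,0],[0,0,0],[0,0,0],[0,0,0],[0,0,0],[0,0,0],[0,0,0],[0,0,0]]}'
python3 - <<'E'
from plant import robot
from h import *
b=np.deg2rad(20.1);rx=np.array([np.cos(b),np.sin(b)]);ry=np.array([-rx[1],rx[0]])
for n,u0,v0 in(("scene",170,100),("side",270,110)):
    im,d=robot.grab_frame(n);c=robot.get_calibration(n);K,T=c["mtx"],c["world_from_camera"];cv2.imwrite(f"pics/{n}4.png",im)
    old=load(n+"0")[0];
    np.save(f"pics/{n}4c.npy",np.vstack([cv2.resize(im[v0:v0+100,u0:u0+100],(400,300),interpolation=cv2.INTER_CUBIC),cv2.resize(im,(400,300))]))
    P=cloud(d,K,T)*1000;Q=P[v0:v0+100,u0:u0+95].reshape(-1,3);X=Q[:,:2]@rx;Y=Q[:,:2]@ry;z=Q[:,2];c=X+(z-10)*np.tan(np.deg2rad(20))
    k=(abs(Y+354)<14)&(c>425)&(c<452)
    for lo in range(16,88,12):
        q=k&(z>=lo)&(z<lo+12)
        if q.sum(): print(n,lo,q.sum(),np.median(c[q]).round(1))
cv2.imwrite("pics/p4.png",np.hstack([np.load("pics/scene4c.npy"),np.load("pics/side4c.npy")]))
E
```

```text
clock: 11.65
tcp_pos: [0.464, -0.2143, 0.2253]
orientation: [1.66, 2.377, 0.415]
ft_force: [0.9, -0.6, -0.6]
gripper_width: 0.352
scene 16 30 446.0
scene 28 39 444.2
scene 40 42 443.2
scene 52 41 442.3
scene 64 36 440.3
scene 76 36 440.5
side 16 13 445.7
side 28 20 444.5
side 40 15 443.2
side 52 15 442.4
side 64 17 441.9
side 76 32 439.6
```

View pics/p4.png

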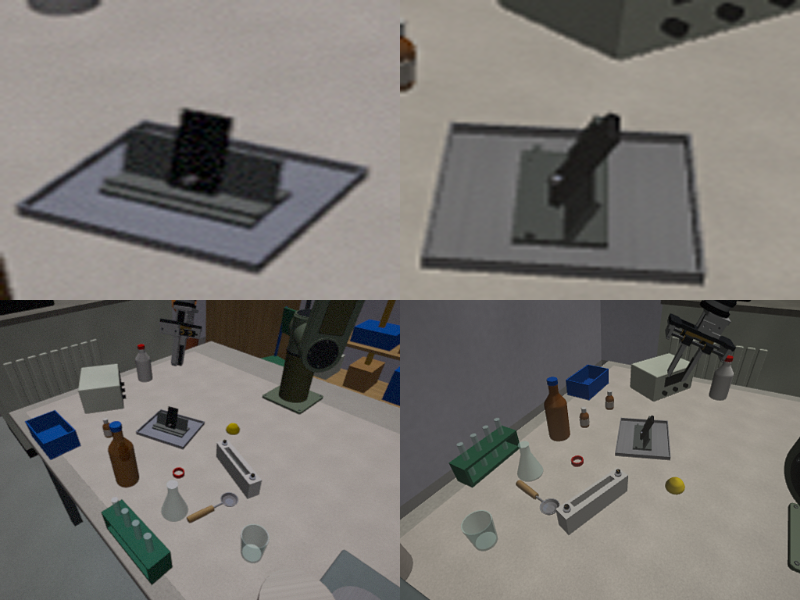

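The plate stands, but its foot slid about 3 mm forward on release, so it leans about 25° against the board's top edge. I'll close the gripper, go down in front of it and nudge the stud back until it's flush.

```bash
python3 -m creep '{"claw":[0,0,0,0,0,0,0,0],"slide":[[25,10,0],[50,20,0],[75,32,0],[102,44.5,-10],[102,44.5,-45],[102,44.5,-85],[102,44.5,-105],[102,44.5,-105]],"delta_rot":[[-0.03,0.082,0],[-0.06,0.164,0],[-0.09,0.246,0],[-0.12,0.328,0],[-0.12,0.328,0],[-0.12,0.328,0],[-0.12,0.328,0],[-0.12,0.328,0]]}' 10
python3 -c "
from plant import robot
s=robot.state();print(s['tcp_pos'],s['orientation'])"
```

```text
clock: 12.55
tcp_pos: [0.5596, -0.1634, 0.1064]
orientation: [-1.791, -2.566, 0.004]
ft_force: [0.2, 0.3, -1.0]
gripper_width: 0.005
[ 0.55962877 -0.16336861  0.1063995 ] [-1.79107238 -2.56568019  0.00366389]
```

```bash
python3 -m creep '{"claw":[0,0,0,0,0,0],"slide":[[6,-6.3,0],[6,-6.3,-30],[6,-6.3,-60],[6,-6.3,-80],[6,-6.3,-83],[6,-6.3,-83]],"delta_rot":[[0,0,0],[0,0,0],[0,0,0],[0,0,0],[0,0,0],[0,0,0]]}'
python3 -m creep '{"claw":[0,0,0,0,0],"slide":[[-2.8,-1,0],[-5.6,-2.1,0],[-8.5,-3.1,0],[-11.3,-4.1,0],[-11.3,-4.1,0]],"delta_rot":[[0,0,0],[0,0,0],[0,0,0],[0,0,0],[0,0,0]]}'
python3 - <<'E'
from plant import robot
from h import *
im,d=robot.grab_frame("side");a=im[110:210,270:370]
im,d=robot.grab_frame("scene");b=im[100:200,170:270]
cv2.imwrite("pics/p5.png",cv2.resize(np.hstack([a,b]),(800,400),interpolation=cv2.INTER_CUBIC));print(robot.state()["ft_force"])
E
```

```text
clock: 13.15
tcp_pos: [0.5712, -0.1731, 0.0309]
orientation: [1.799, 2.573, 0.0]
ft_force: [-0.4, 0.2, 0.3]
gripper_width: 0.002
clock: 13.65
tcp_pos: [0.5584, -0.1766, 0.0301]
orientation: [1.8, 2.575, -0.0]
ft_force: [-0.1, 0.4, -0.3]
gripper_width: 0.007
[0.13216135 0.6776177  0.05564979]
```

View pics/p5.png

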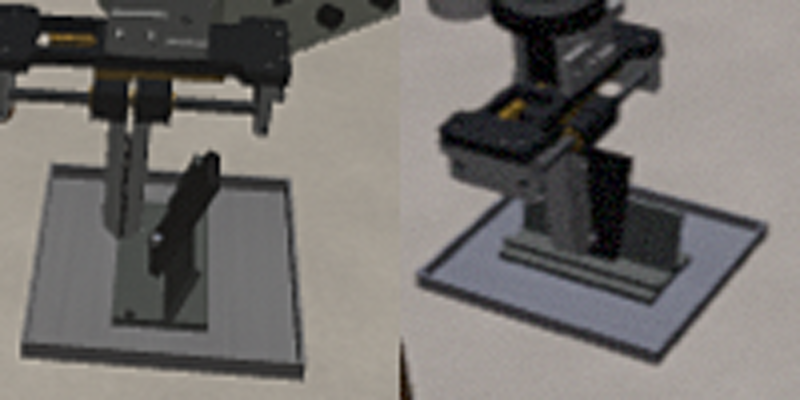

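```bash
python3 -m creep '{"claw":[0,0,0,0],"slide":[[-1,2.8,-3],[-1,2.8,-6],[-1,2.8,-8],[-1,2.8,-8]],"delta_rot":[[0,0,0],[0,0,0],[0,0,0],[0,0,0]]}'
python3 -m creep '{"claw":[0,0,0,0,0],"slide":[[-0.9,-0.3,0],[-1.9,-0.7,0],[-2.8,-1,0],[-3.8,-1.4,0],[-3.8,-1.4,0]],"delta_rot":[[0,0,0],[0,0,0],[0,0,0],[0,0,0],[0,0,0]]}'
python3 -m creep '{"claw":[0,0,0],"slide":[[-0.9,-0.3,0],[-1.9,-0.7,0],[-1.9,-0.7,0]],"delta_rot":[[0,0,0],[0,0,0],[0,0,0]]}'
cat > m.py <<'E'
from plant import robot
from h import *
b=np.deg2rad(20.1);rx=np.array([np.cos(b),np.sin(b)]);ry=np.array([-rx[1],rx[0]])
im,d=robot.grab_frame("side");c=robot.get_calibration("side");P=cloud(d,c["mtx"],c["world_from_camera"])*1000
Q=P[110:210,270:365].reshape(-1,3);X=Q[:,:2]@rx;Y=Q[:,:2]@ry;z=Q[:,2];c=X+(z-10)*np.tan(np.deg2rad(20))
k=(abs(Y+354)<22)&(c>425)&(c<452)
print([(lo,np.median(c[k&(z>=lo)&(z<lo+12)]).round(1)) for lo in range(16,88,12)])
t=robot.state()["tcp_pos"]*1000;print("tcp rx ry z",t[:2]@rx,t[:2]@ry,t[2])
E
python3 m.py
```

```text
clock: 14.15
tcp_pos: [0.5574, -0.1733, 0.0211]
orientation: [-1.799, -2.574, 0.0]
ft_force: [0.3, -0.5, -0.8]
gripper_width: 0.004
clock: 14.65
tcp_pos: [0.5539, -0.1751, 0.0218]
orientation: [-1.8, -2.575, 0.0]
ft_force: [-0.1, 0.2, 0.2]
gripper_width: 0.008
clock: 14.95
tcp_pos: [0.552, -0.1757, 0.0217]
orientation: [-1.799, -2.575, 0.0]
ft_force: [-1.0, 0.5, 0.0]
gripper_width: 0.002
[(16, np.float64(444.9)), (28, np.float64(444.0)), (40, np.float64(442.9)), (52, np.float64(441.8)), (64, np.float64(441.3)), (76, np.float64(438.7))]
tcp rx ry z 458.0128273004542 -354.75128270538096 21.737257622910487
```

```bash
python3 -m creep '{"claw":[0,0,0,0],"slide":[[-0.5,-0.2,0],[-0.9,-0.3,0],[-1.4,-0.5,0],[-1.4,-0.5,0]],"delta_rot":[[0,0,0],[0,0,0],[0,0,0],[0,0,0]]}'; python3 m.py
python3 -m creep '{"claw":[0,0,0,0],"slide":[[-0.3,-0.1,0],[-0.6,-0.2,0],[-0.9,-0.3,0],[-0.9,-0.3,0]],"delta_rot":[[0,0,0],[0,0,0],[0,0,0],[0,0,0]]}'; python3 m.py
```

```text
clock: 15.4
tcp_pos: [0.5506, -0.1762, 0.0217]
orientation: [-1.799, -2.575, 0.0]
ft_force: [-0.6, -0.4, -0.2]
gripper_width: 0.007
[(16, np.float64(444.4)), (28, np.float64(444.0)), (40, np.float64(443.0)), (52, np.float64(441.8)), (64, np.float64(441.1)), (76, np.float64(438.8))]
tcp rx ry z 456.5619890777716 -354.73580541621993 21.733952220335595
clock: 15.85
tcp_pos: [0.5497, -0.1765, 0.0217]
orientation: [-1.799, -2.575, 0.0]
ft_force: [-0.6, 0.7, 0.7]
gripper_width: 0.005
[(16, np.float64(444.7)), (28, np.float64(444.1)), (40, np.float64(443.1)), (52, np.float64(441.4)), (64, np.float64(441.5)), (76, np.float64(438.5))]
tcp rx ry z 455.6632619885716 -354.7356530458556 21.76489451743095
```

```bash
python3 -m creep '{"claw":[0,0,0,0],"slide":[[-0.6,-0.2,0],[-1.2,-0.4,0],[-1.9,-0.7,0],[-1.9,-0.7,0]],"delta_rot":[[0,0,0],[0,0,0],[0,0,0],[0,0,0]]}'; python3 m.py
python3 -m creep '{"claw":[0,0,0,0],"slide":[[-0.5,-0.2,0],[-0.9,-0.3,0],[-1.4,-0.5,0],[-1.4,-0.5,0]],"delta_rot":[[0,0,0],[0,0,0],[0,0,0],[0,0,0]]}'; python3 m.py
```

```text
clock: 16.3
tcp_pos: [0.5485, -0.1772, 0.022]
orientation: [1.799, 2.574, 0.001]
ft_force: [2.0, 1.1, 0.7]
gripper_width: 0.006
[(16, np.float64(443.8)), (28, np.float64(444.0)), (40, np.float64(442.5)), (52, np.float64(441.6)), (64, np.float64(441.3)), (76, np.float64(438.9))]
tcp rx ry z 454.17374302922343 -354.8962472813362 22.029049529802112
clock: 16.75
tcp_pos: [0.5469, -0.1778, 0.022]
orientation: [1.799, 2.574, 0.001]
ft_force: [3.3, 1.4, 0.1]
gripper_width: 0.008
[(16, np.float64(442.9)), (28, np.float64(442.9)), (40, np.float64(442.1)), (52, np.float64(441.7)), (64, np.float64(441.9)), (76, np.float64(439.4))]
tcp rx ry z 452.5108880732565 -354.97242782391606 21.980902948895334
```

```bash
python3 -m creep '{"claw":[0,0,0],"slide":[[-0.4,-0.1,0],[-0.8,-0.3,0],[-0.8,-0.3,0]],"delta_rot":[[0,0,0],[0,0,0],[0,0,0]]}'; python3 m.py
```

```text
clock: 17.1
tcp_pos: [0.5461, -0.1781, 0.0219]
orientation: [1.799, 2.574, 0.001]
ft_force: [4.0, 1.6, 0.2]
gripper_width: 0.006
[(16, np.float64(442.2)), (28, np.float64(442.7)), (40, np.float64(441.9)), (52, np.float64(441.7)), (64, np.float64(442.3)), (76, np.float64(440.8))]
tcp rx ry z 451.6121618158222 -354.8643898941996 21.879900763081075
```

```bash
python3 -m creep '{"claw":[0,0,0],"slide":[[-0.4,-0.1,0],[-0.7,-0.2,0],[-0.7,-0.2,0]],"delta_rot":[[0,0,0],[0,0,0],[0,0,0]]}'; python3 m.py
```

```text
clock: 17.45
tcp_pos: [0.5458, -0.1782, 0.0221]
orientation: [1.799, 2.574, 0.001]
ft_force: [5.0, 2.2, 0.1]
gripper_width: 0.005
[(16, np.float64(442.2)), (28, np.float64(442.4)), (40, np.float64(442.2)), (52, np.float64(442.2)), (64, np.float64(442.1)), (76, np.float64(440.0))]
tcp rx ry z 451.3267455632873 -354.8967807481901 22.114347889223392
```

It's flush now: the face offsets agree to 0.3 mm from foot to near the top, and the force is starting to rise. I'll back off slowly and check.

```bash
python3 -m creep '{"claw":[0,0,0,0,0,0,0,0,0,0],"slide":[[0.5,0.2,0],[1.5,0.5,0],[5,1.8,0],[12,4.4,0],[20,7.3,0],[22,8,25],[22,8,60],[22,8,100],[22,8,140],[22,8,140]],"delta_rot":[[0,0,0],[0,0,0],[0,0,0],[0,0,0],[0,0,0],[0,0,0],[0,0,0],[0,0,0],[0,0,0],[0,0,0]]}'; python3 m.py
python3 - <<'E'
from plant import robot
from h import *
im,d=robot.grab_frame("side");a=im[100:220,260:370]
im2,d=robot.grab_frame("scene");b=im2[90:210,165:275]
cv2.imwrite("pics/p6.png",np.vstack([cv2.resize(np.hstack([a,b]),(780,300),interpolation=cv2.INTER_CUBIC),cv2.resize(np.hstack([im,im2]),(780,290))]))
E
```

```text
clock: 18.5
tcp_pos: [0.5716, -0.1719, 0.1689]
orientation: [1.792, 2.565, 0.003]
ft_force: [0.6, 0.1, 0.7]
gripper_width: 0.006
[(16, np.float64(442.3)), (28, np.float64(442.1)), (40, np.float64(442.3)), (52, np.float64(440.9)), (64, np.float64(442.2)), (76, np.float64(441.7))]
tcp rx ry z 476.15239494431376 -356.4517839376132 165.54698493908265
```

View pics/p6.png

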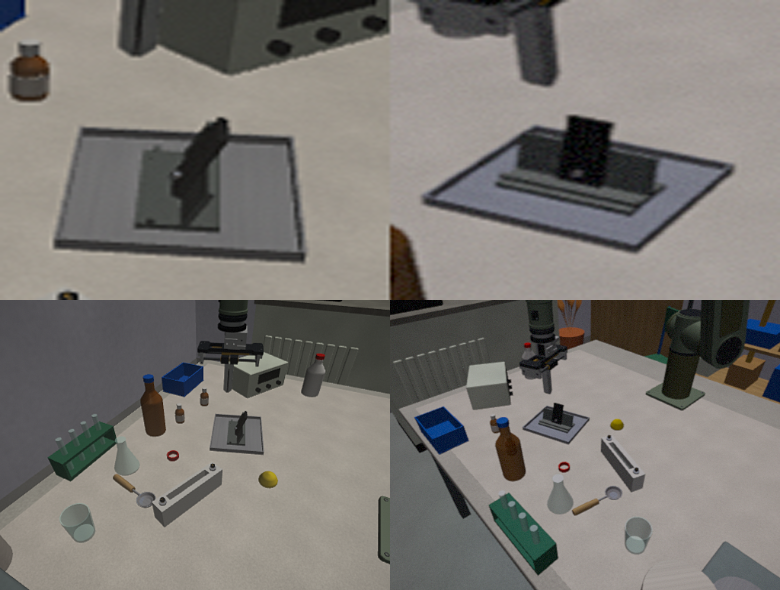

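The plate leans flush on the board with its stud facing out and its foot behind the lip. The gripper is clear and nothing else has moved, so I'll hand in.

```bash
python3 -c "
from plant import robot
print(robot.sign_off())"
```

```text
the job is handed in; nothing more can be done
None
```

The plate is out of the holder and standing on the drying rest, and the job is handed in at about 18.7 s of the 51 s allowed.

- **Lift-out:** I gripped the plate by its top edge and slid it about 59 mm towards +y. The stud came free at the notch, about 20 mm to +y of the lip's middle. I first spotted the gap in the wrist camera picture, then confirmed it with a gentle lift. Sliding and lifting stayed under about 4 N; the most was about 7 N, as the gripper first closed.
- **Placing:** I set the plate on the ledge at a 20° lean with about 6 N of contact. On release its foot slid about 3 mm forward, leaving it leaning about 25° against the board's top edge only. I then pushed the stud back with the closed fingers, at up to about 5.5 N, until it sat flush.
- **Last checks:** In the depth check after backing off, most heights along the plate's face lay within about 0.6 mm of the plane expected for a flush fit. One height band read 1.4 mm off; a different band had been off in the check before. The pictures show it upright, stud facing out, foot behind the lip. The gripper is clear, and by eye the other objects are where they were.

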